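# Tighten the compression nut on the tall filter housing

### The job

Two filter housings stand on the bench, a tall slim one and a short wide one. On the tall one, turn the compression nut clockwise by its round knurled collar with the fingers until it is finger-tight, then let go of the collar and give the nut one further quarter turn clockwise, no more, with the wrench that sits on it. The short one is already tight.

Things in the scene. Friction and masses are not known exactly. Their poses are not given: they have to be found in the camera images.
- collar: Round knurled steel collar (34 mm wide, 32 mm high, upright) of the nut on the tall slim housing, which is fixed, left or right, 110 mm square base. Origin: centre of its underside on the nut's axis, 160 mm above the bench. A fixed 8 mm tube stands 18 mm out of its top. One piece with nut and wrench; the wrench's top is 4 mm lower. The short wide housing has a like collar and wrench 60 mm lower.
- wrench: Dark ring wrench captive on the nut, turning with it. Origin: on the axis, at its underside, 146 mm up; x outward along the handle, z up. Ring 50 mm wide; handle bar 18 mm wide, 10 mm thick, to an eye at 148 mm; grip or push at 115 mm, clear below. Finger-tight: it points square over the base plate's right edge (world -y, within 15 deg); a quarter turn on, square to the robot (world -x).
- nut_run (a joint): Angle in rad of the nut's easy run on its thread, growing clockwise from above. It starts between 0.3 and 0.7, takes about 0.25 N m and meets its stop, finger-tight, at 1.2. As small a moment anticlockwise loosens it again. The nut's whole angle is nut_run + nut_pull.
- nut_pull (a joint): Angle in rad of the nut beyond finger-tight, growing clockwise from above: 0 at the start, 1.57 after a quarter turn. Takes about 1.4 N m (12 N on the handle at 115 mm), moves only once nut_run is at its stop, has no stop at the quarter turn (goes on to 2.6) and stays where it is left.
There are look-alikes about, which are no part of the job. Leave any green or orange look-alike of the part that bears collar alone.

How it is judged:
By the outcome, as a careful person would: the job done as asked, in the order asked, and still so for the second after the job is handed in, with the robot touching nothing.
It also fails if it takes over 45 s, if anything falls off the work surface, if the arm or the gripper's body presses on something with over 40 N, if the wrist force passes 120 N, or if a joint passes its speed limit or range.

### The arm

A 6-joint arm with a two-finger parallel gripper is mounted at the origin on the work surface. World frame = base frame: x ahead of the robot, y to its left, z up, the work surface at z = 0. Lengths are in mm, angles in degrees, forces in N, time in s.
With the tool pointing down it reaches from about 300 to 850 mm from the base axis. Payload 4.2 kg.
Tool frame: the origin (TCP) lies at the very end of the fingers, on their centre line; the grasp point (between the pads) lies 19 mm behind it; z points along the fingers, y is the line along which they close (so a half turn about z gives the same grasp; the last joint's range is limited). The gripper opens to 91 mm and grips with 3 to 60 N. Pads are 32 mm wide; open, the fingers measure 118 mm over their backs; the gripper's body (76 mm by 178 mm) begins 60 mm behind the grasp point.
Start: joints at [-74.886, 18.312, 89.639, -0, 72.044, -1.146], TCP at [161.006, -552.015, 213.976] pointing down, gripper open.
Joint ranges: [-177.97, 177.97], [-48.28, 115.42], [12.27, 149.76], [-77.06, 257.06], [2.81, 150.46], [-146.56, 146.56]. Speed limits (degrees/s): [147.25, 147.25, 180, 180, 180, 180].

### API

Orientations are given as [roll, pitch, yaw] about the fixed x, y, z axes, in that order (R = Rz(yaw) Ry(pitch) Rx(roll)).
In Python, from workcell import env, eyes gives the robot as it stands.
- The arm moves only by the tool send_rows, never from a script. Its argument "targets" is text: rows parted by semicolons, each of 7 numbers parted by spaces: the shift along the tool's x, y, z in m, then the turn, a rotation vector about the tool's x, y, z in degrees, then the opening in per cent of the stroke, from 0 (shut) to 100 (fully open). A call has 1 to 12 rows; each row is the pose to reach, as a shift and turn from the pose commanded when the call began, along the tool's axes at that moment; what a row does not reach only later rows make up. A row lasts 1/12 s, in which the tool goes at most 41.7 mm and 7.16 degrees, less where a joint would pass 70% of its speed; a pose out of reach is approached as far as the arm can. A call with a gripper value outside its range is refused whole. The fingers move at their own pace and stop on an object; "grip_force" is the grip in N (left out, the last holds). Time passes only in rows, so rows that repeat a pose let the fingers close. It gives the time, the measured TCP pose, the force, the opening and the grip force at its end, in the units of the state.
- env.state(): the state, without advancing time (a new reading comes with each control period).
- eyes.grab_frame(name): name is "scene" or "side" or "wrist"; returns a dict with "image" (420x560x3 uint8, blue, green, red), "fovy" (degrees; the focal length in pixels is half the picture's height over the tangent of half this angle, whatever the lens; pixels are square), "cx", "cy" (the principal point, pixels), "eye" and "attitude" of the camera in the world. Camera axes: x right, y up, looking along -z (the intrinsics and any distortion apply to the point x, -y, -z); pixel columns grow to the right and rows downward; lengths in mm; the calibration is good to about 2 mm. A picture is of the moment at which its call begins. There is no depth.
- env.job_done(): hands the job in; it is judged then, once.
The state is a dict: "time_s": time; "qpos": joint angles; "qvel": joint speeds; "effort": joint torques, N m; "ee_pos": TCP position; "ee_rot": TCP orientation; "force": force on the tool from outside, world axes, zero at the start; "torque": the same for the moment, N m; "gripper_width": finger opening in mm; "gripper_force": force on a finger pad.
Only numpy, scipy, OpenCV 4.12 (cv2) and the standard library are available. Lean on these libraries where they do the work, as an engineer would, in place of code of your own. Each camera call takes 0.05 s, during which the arm holds its last target. There are 200 camera calls.

## Working session

There is one attempt and no reset: what is moved stays moved. The work goes in short steps, Python scripts to look and compute and a tool call to move; the robot and the scene stay as the last step left them, time stands still between calls to the robot, and variables do not carry over. Pictures are saved under pics/ and viewed, at most 10 in all, crops included, and the job is handed in when it is done.

Besides the shell and the picture viewer there is one more tool, called as a command line: name --argument value ..., lists and objects as JSON in quotes. send_rows: Moves the arm, as the interface text tells. Its arguments: {"type":"object","properties":{"targets":{"type":"string"},"grip_force":{"type":"number"}},"required":["targets"]}

```bash
ls; mkdir -p pics; python3 - <<'E'
from workcell import env, eyes
import cv2
print(env.state())
for n in ["scene","side"]:
    f=eyes.grab_frame(n); cv2.imwrite(f"pics/{n}0.png",f["image"])
    print(n,{k:v for k,v in f.items() if k!="image"})
E
```

```text
pics
{'time_s': 0.0, 'qpos': array([-7.48855945e+01,  1.83509332e+01,  8.97073185e+01,  9.93266445e-04,
        7.20424398e+01, -1.14547589e+00]), 'qvel': array([ 0.0231699 ,  0.02539693,  0.02239971,  0.03561351,  0.04934257,
       -0.09034985]), 'effort': array([ 4.38265079e-04, -4.12458372e+01, -2.31972349e+01,  7.29816710e-02,
        4.54911974e-02, -1.58238681e-04]), 'ee_pos': array([ 160.87500785, -551.50857191,  213.12118688]), 'ee_rot': array([-1.79899348e+02, -2.95707260e-03,  1.62595718e+01]), 'force': array([ 0.02366643,  0.0627439 , -0.55617366]), 'torque': array([0.07133374, 0.03229811, 0.01725598]), 'gripper_force': 0.0, 'gripper_width': 91.2440251245369}
scene {'fovy': 55.33206502144102, 'cx': 275.58446370131173, 'cy': 209.96630586929408, 'eye': array([965.05963487, -78.19834789, 740.82037542]), 'attitude': array([43.92792874,  0.95663302, 71.08966315])}
side {'fovy': 54.23641100531748, 'cx': 275.6898100417241, 'cy': 206.8580613979348, 'eye': array([116.73998348, 856.46683279, 648.95596762]), 'attitude': array([  55.20618542,   -1.12968536, -158.15232109])}
```

View pics/scene0.png

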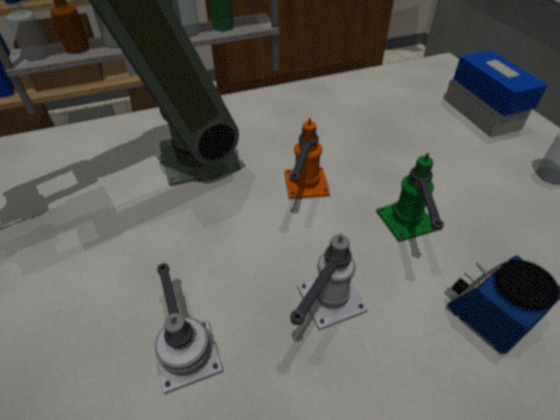

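View pics/side0.png

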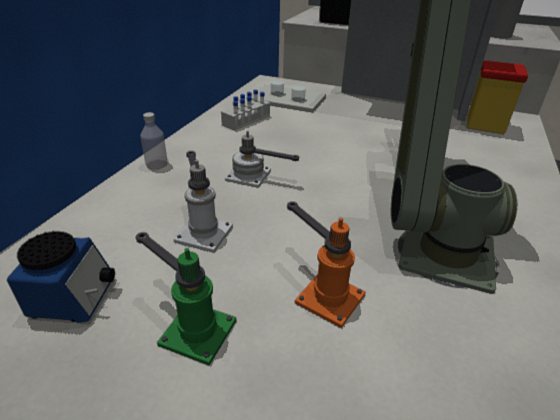

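The tall slim grey housing is at scene (335,275) and side (202,205). The short wide one is at scene (183,345) and side (248,160). The orange one, scene (308,160), and the green one, scene (412,200), are look-alikes. The grey tall one fits the description, so I'll confirm it in one enlarged crop.

```bash
cat > h.py <<'E'
import numpy as np, cv2
from scipy.spatial.transform import Rotation as R
def cam(f):
    return np.array(f["eye"]),R.from_euler("xyz",f["attitude"],degrees=True).as_matrix(),210/np.tan(np.radians(f["fovy"]/2)),f["cx"],f["cy"]
def ray(f,u,v):
    e,A,F,cx,cy=cam(f); d=A@np.array([(u-cx)/F,-(v-cy)/F,-1]); return e,d/np.linalg.norm(d)
def onz(f,u,v,z):
    e,d=ray(f,u,v); return e+d*(z-e[2])/d[2]
def proj(f,p):
    e,A,F,cx,cy=cam(f); q=A.T@(np.array(p)-e); return np.array([cx-F*q[0]/q[2],cy+F*q[1]/q[2]])
E
python3 - <<'E'
import cv2, numpy as np
from h import *
from workcell import eyes
f=eyes.grab_frame("scene");g=eyes.grab_frame("side")
a=cv2.resize(f["image"][225:345,285:375],None,fx=4.4,fy=4.4,interpolation=cv2.INTER_CUBIC)
b=cv2.resize(g["image"][140:260,165:245],None,fx=4.4,fy=4.4,interpolation=cv2.INTER_CUBIC)
cv2.imwrite("pics/crop.png",np.hstack([a,b])); print(a.shape,b.shape)
print("scene tube",onz(f,340,236,210),"eye",onz(f,297,317,156))
print("side tube",onz(g,197.5,164,210),"eye",onz(g,191,155,156))
E
```

```text
(528, 396, 3) (528, 352, 3)
scene tube [575.13669384 163.53526715 210.        ] eye [667.06789486  50.03457457 156.        ]
side tube [562.36550722 182.29948739 210.        ] eye [656.6412558   65.02564842 156.        ]
```

View pics/crop.png

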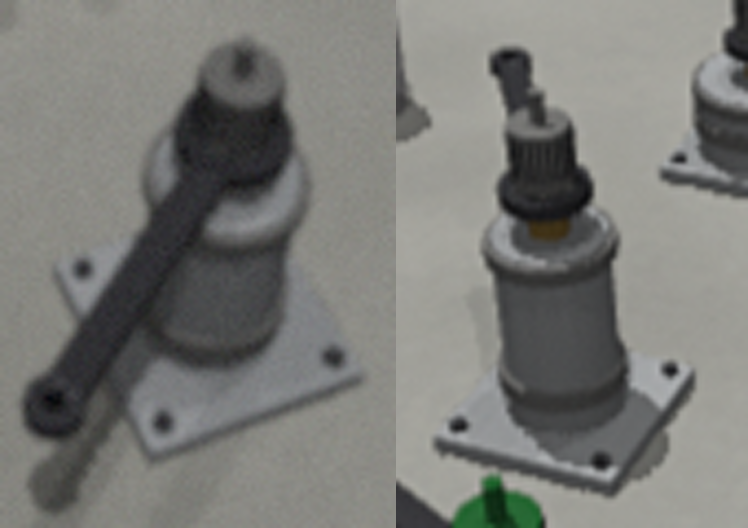

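```bash
python3 - <<'E'
import numpy as np
from h import *
from workcell import eyes
from scipy.optimize import least_squares
f=eyes.grab_frame("scene");g=eyes.grab_frame("side")
pts={"tube":((340.2,235.2),(196.8,160.9),210),"coltop":((339.8,242),(197.7,167.7),192),"eye":((296.8,315.9),(190.9,154.1),156)}
for k,(a,b,z) in pts.items():
    r=least_squares(lambda p:np.r_[proj(f,p)-a,proj(g,p)-b],[570,170,z]); print(k,r.x.round(1),r.fun.round(1),onz(f,*a,z).round(1),onz(g,*b,z).round(1))
for c in [(298.2,284.5),(319.8,329.5),(368,310.2)]: print("sc",onz(f,*c,8).round(1))
for c in [(174.5,240.5),(214.1,251.8),(232.3,224.1)]: print("sd",onz(g,*c,8).round(1))
print(proj(f,[0,0,0]),proj(g,[0,0,0]))
E
```

```text
tube [572.7 166.  207.9] [ 0.4  0.2  0.5 -0.2] [573.6 164.6 210. ] [571.1 170.6 210. ]
coltop [573.1 166.4 190.2] [ 0.1  0.   0.1 -0. ] [574.3 165.5 192. ] [571.4 169.3 192. ]
eye [663.5  51.8 151.6] [ 0.4  0.2  0.7 -0.3] [665.1  50.4 156. ] [659.5  60.9 156. ]
sc [520.4 112.6   8. ]
sc [632. 115.   8.]
sc [625.5 224.3   8. ]
sd [620.8 226.6   8. ]
sd [512.5 225.5   8. ]
sd [521.9 112.2   8. ]
[199.20768115 156.27409286] [446.8728549  252.69567696]
```

```bash
cat >> h.py <<'E'
def sh(c,t):
    "c,t=(x,y,z,yaw) world mm/deg, tool down -> tool shift m and turn about tool z deg"
    d=np.array(t[:3])-c[:3]; a=np.radians(c[3]); C,S=np.cos(a),np.sin(a)
    return np.array([C*d[0]+S*d[1],S*d[0]-C*d[1],-d[2],1000*(c[3]-t[3])]).round(0)/1000
E
python3 - <<'E'
import numpy as np
from h import *
from workcell import eyes
from scipy.optimize import least_squares
f=eyes.grab_frame("scene");g=eyes.grab_frame("side")
for k,a,b in [("orange",(310,119),(341,219)),("green",(427,154),(187.5,251)),("or eye",(295,178),(292,207)),("short",(176,317),(247,132)),("short eye",(163,267),(295,157))]:
    r=least_squares(lambda p:np.r_[proj(f,p)-a,proj(g,p)-b],[570,170,200]); print(k,r.x.round(0),r.fun.round(1))
c=(161.0,-552.0,214.0,16.26); m=(360,-200,280,53)
print(sh(c,m),sh(m,(573,167,280,90)))
E
```

```text
orange [222. 253. 208.] [-0.1 -0.1 -0.1  0.1]
green [430. 436. 207.] [ 0.6  0.3  0.5 -0.1]
or eye [343. 170. 148.] [ 0.1  0.1  0.1 -0.1]
short [ 595. -136.  146.] [-0.3 -0.3 -0.6  0.4]
short eye [ 446. -147.   94.] [ 0.3  0.3  0.5 -0.3]
[  0.29   -0.282  -0.066 -36.74 ] [  0.421  -0.051   0.    -37.   ]
```

send_rows --targets "0.1 -0.1 -0.066 0 0 -13 100;0.29 -0.282 -0.066 0 0 -36.7 100;0.29 -0.282 -0.066 0 0 -36.7 100;0.29 -0.282 -0.066 0 0 -36.7 100;0.29 -0.282 -0.066 0 0 -36.7 100;0.29 -0.282 -0.066 0 0 -36.7 100;0.29 -0.282 -0.066 0 0 -36.7 100;0.29 -0.282 -0.066 0 0 -36.7 100;0.29 -0.282 -0.066 0 0 -36.7 100;0.29 -0.282 -0.066 0 0 -36.7 100;0.29 -0.282 -0.066 0 0 -36.7 100;0.29 -0.282 -0.066 0 0 -36.7 100"

```text
time_s: 1.4
ee_pos: [361.1, -198.9, 280.3]
ee_rot: [179.9, 0.0, 53.2]
force: [0.3, -0.3, -0.3]
gripper_width: 91.2
gripper_force: 0.0
```

send_rows --targets "0.421 -0.051 0 0 0 -37 100;0.421 -0.051 0 0 0 -37 100;0.421 -0.051 0 0 0 -37 100;0.421 -0.051 0 0 0 -37 100;0.421 -0.051 0 0 0 -37 100;0.421 -0.051 0 0 0 -37 100;0.421 -0.051 0 0 0 -37 100;0.421 -0.051 0 0 0 -37 100;0.421 -0.051 0 0 0 -37 100;0.421 -0.051 0 0 0 -37 100;0.421 -0.051 0 0 0 -37 100;0.421 -0.051 0 0 0 -37 100"

```text
time_s: 2.4
ee_pos: [574.6, 166.9, 278.3]
ee_rot: [-179.9, 0.1, 90.0]
force: [1.1, -0.7, 0.3]
gripper_width: 91.1
gripper_force: 0.0
```

```bash
python3 - <<'E'
from h import *
from workcell import env,eyes
s=env.state()
print(s["time_s"],s["ee_pos"],s["ee_rot"],s["force"],s["torque"])
w=eyes.grab_frame("wrist"); cv2.imwrite("pics/w1.png",w["image"])
print({k:v for k,v in w.items() if k!="image"}); 
for p in [(573,167,210),(573,167,192)]: print(proj(w,p))
E
```

```text
2.4 [574.64253129 166.86890176 278.27888083] [-1.79898979e+02  6.02396064e-02  9.00119081e+01] [ 1.13934606 -0.68188945  0.30432128] [-0.02656082 -0.16115564  0.02670776]
{'fovy': 59.97491080471056, 'cx': 287.4033240701498, 'cy': 211.7638299329184, 'eye': array([574.83461407, 231.75092628, 448.30193579]), 'attitude': array([-13.7705565 ,   0.09672774,   0.04984268])}
[285.2088874  220.84957262]
[285.39584787 214.35033365]
```

View pics/w1.png

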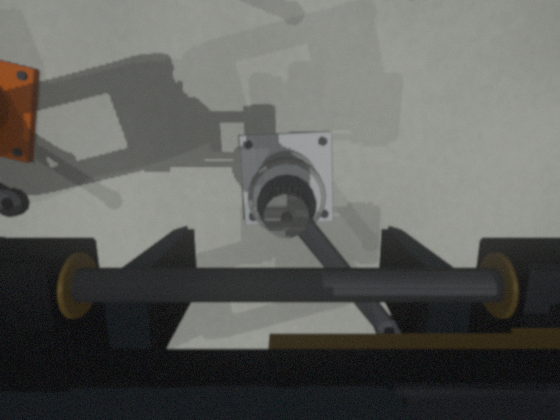

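Wrist view: collar and tube top are at about (287,215), the handle runs down and right to its eye at (388,328), and the fingers sit either side. I'll enlarge it to refine the axis.

```bash
python3 - <<'E'
import cv2
i=cv2.imread("pics/w1.png")[125:240,225:345]
i=cv2.resize(i,None,fx=5,fy=5,interpolation=cv2.INTER_CUBIC); cv2.imwrite("pics/w1c.png",cv2.convertScaleAbs(i,alpha=1.7,beta=15))
E
```

```text
(no output)
```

View pics/w1c.png

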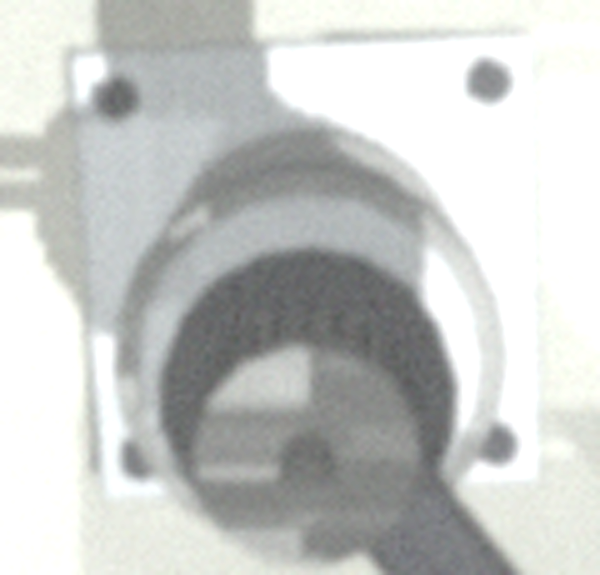

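send_rows --targets "-0.001 -0.001 0.03 0 0 0 100;-0.001 -0.001 0.06 0 0 0 100;-0.001 -0.001 0.085 0 0 0 100;-0.001 -0.001 0.1 0 0 0 100;-0.001 -0.001 0.109 0 0 0 100;-0.001 -0.001 0.113 0 0 0 100;-0.001 -0.001 0.113 0 0 0 100;-0.001 -0.001 0.113 0 0 0 60" --grip_force 25

```text
time_s: 3.12
ee_pos: [572.9, 164.9, 168.2]
ee_rot: [179.9, -0.0, 89.9]
force: [-0.0, 0.5, 0.4]
gripper_width: 86.9
gripper_force: 0.0
```

send_rows --targets "0 0 0 0 0 0 45;0 0 0 0 0 0 30;0 0 0 0 0 0 20;0 0 0 0 0 0 20;0 0 0 0 0 0 20;0 0 0 0 0 0 20;0 0 0 0 0 0 20;0 0 0 0 0 0 20" --grip_force 25

```text
time_s: 3.78
ee_pos: [573.2, 165.8, 167.1]
ee_rot: [179.9, -0.0, 90.0]
force: [6.6, -1.0, -3.4]
gripper_width: 34.0
gripper_force: 3.3
```

```bash
python3 - <<'E'
from workcell import env
s=env.state()
for k in ["time_s","ee_pos","ee_rot","force","torque","gripper_width","gripper_force"]: print(k,s[k])
E
```

```text
time_s 3.7833
ee_pos [573.19207826 165.76821047 167.08507232]
ee_rot [ 1.79871629e+02 -1.31830406e-03  8.99748323e+01]
force [ 6.56539167 -0.98530463 -3.36759897]
torque [-0.13344139 -1.23945651  0.00628253]
gripper_width 33.95441960441978
gripper_force 3.3099813759326935
```

send_rows --targets "0 0 0 0 0 0 50;0 0.0005 0 0 0 0 50;0 0.0005 0.002 0 0 0 50;0 0.0005 0.004 0 0 0 50;0 0.0005 0.004 0 0 0 50;0 0.0005 0.004 0 0 0 20;0 0.0005 0.004 0 0 0 20;0 0.0005 0.004 0 0 0 20;0 0.0005 0.004 0 0 0 20;0 0.0005 0.004 0 0 0 20;0 0.0005 0.004 0 0 0 20;0 0.0005 0.004 0 0 0 20" --grip_force 25

```text
time_s: 4.78
ee_pos: [573.5, 165.7, 163.0]
ee_rot: [179.9, -0.0, 90.0]
force: [4.0, 0.1, -2.3]
gripper_width: 33.7
gripper_force: 25.0
```

send_rows --targets "0 0 0 0 0 1 20;0 0 0 0 0 3 20;0 0 0 0 0 6 20;0 0 0 0 0 9 20;0 0 0 0 0 12 20;0 0 0 0 0 15 20;0 0 0 0 0 15 20;0 0 0 0 0 15 20" --grip_force 25

```text
time_s: 5.45
ee_pos: [573.1, 165.7, 163.0]
ee_rot: [180.0, -0.0, 75.0]
force: [3.2, 0.2, -3.2]
gripper_width: 33.4
gripper_force: 25.0
```

```bash
cat > st.py <<'E'
from workcell import env
s=env.state()
for k in ["time_s","ee_pos","ee_rot","force","torque","gripper_width","gripper_force"]: print(k,s[k])
E
python3 st.py; python3 - <<'E'
from h import *
from workcell import eyes
f=eyes.grab_frame("scene"); cv2.imwrite("pics/s2.png",cv2.resize(f["image"][190:370,240:420],None,fx=3,fy=3))
for a in range(-90,-30,5): print(a,proj(f,(573.7+138*np.cos(np.radians(a)),166+138*np.sin(np.radians(a)),153)).round(0))
E
```

```text
time_s 5.45
ee_pos [573.06268079 165.71041452 162.97668591]
ee_rot [ 1.79972184e+02 -1.58553961e-02  7.49716619e+01]
force [ 3.19117661  0.17865617 -3.23173321]
torque [ 0.00434368 -0.70766331 -0.13830732]
gripper_width 33.350692592253175
gripper_force 24.991154372692108
-90 [266. 276.]
-85 [269. 282.]
-80 [272. 287.]
-75 [275. 292.]
-70 [280. 297.]
-65 [284. 302.]
-60 [290. 306.]
-55 [296. 310.]
-50 [302. 314.]
-45 [309. 317.]
-40 [316. 319.]
-35 [323. 321.]
```

View pics/s2.png

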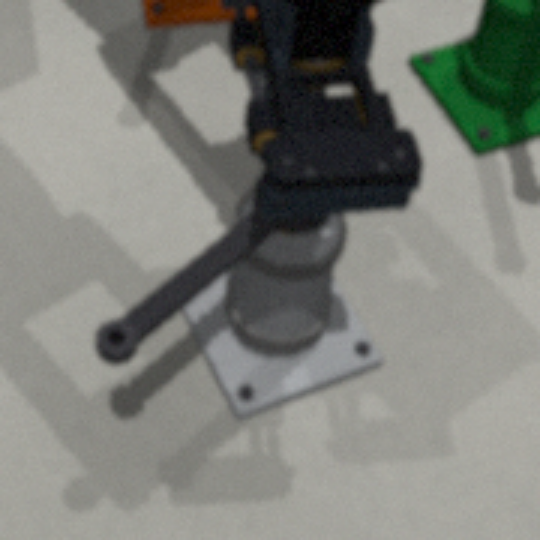

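The wrench eye has moved to scene (279,302), which puts the handle near -67°. The collar follows the fingers. About 20° remain to the stop.

send_rows --targets "0 0 0 0 0 2 20;0 0 0 0 0 5 20;0 0 0 0 0 8 20;0 0 0 0 0 11 20;0 0 0 0 0 14 20;0 0 0 0 0 16 20;0 0 0 0 0 16 20"

```text
time_s: 6.08
ee_pos: [572.6, 165.9, 163.0]
ee_rot: [-180.0, -0.0, 59.0]
force: [2.5, 1.1, -0.7]
gripper_width: 33.5
gripper_force: 25.0
```

```bash
python3 st.py
```

```text
time_s 6.0833
ee_pos [572.63470403 165.91554669 162.96802599]
ee_rot [-1.79976357e+02 -6.61796790e-03  5.89797862e+01]
force [ 2.49876914  1.07956673 -0.68169612]
torque [ 0.0813784  -0.52058917  0.0142916 ]
gripper_width 33.47604542001613
gripper_force 24.991985857486725
```

send_rows --targets "0 0 0 0 0 1 20;0 0 0 0 0 2 20;0 0 0 0 0 3 20;0 0 0 0 0 4 20;0 0 0 0 0 4 20"

```text
time_s: 6.5
ee_pos: [572.6, 166.0, 163.0]
ee_rot: [-180.0, -0.0, 54.9]
force: [2.6, 1.1, -0.7]
gripper_width: 33.7
gripper_force: 25.0
```

```bash
python3 st.py
```

```text
time_s 6.5
ee_pos [572.57947668 165.95742467 162.96819951]
ee_rot [-1.79964888e+02 -6.64207983e-03  5.49123422e+01]
force [ 2.59769418  1.13361386 -0.72576989]
torque [ 0.37639047 -0.28458971  0.13458515]
gripper_width 33.65224681299568
gripper_force 24.992138743400574
```

send_rows --targets "0 0 0 0 0 1 20;0 0 0 0 0 2 20;0 0 0 0 0 3 20;0 0 0 0 0 3 20"

```text
time_s: 6.83
ee_pos: [572.4, 165.7, 163.0]
ee_rot: [-180.0, 0.0, 51.9]
force: [-0.2, 1.9, 0.5]
gripper_width: 33.1
gripper_force: 25.0
```

```bash
python3 st.py;python3 - <<'E'
from h import *
from workcell import eyes
f=eyes.grab_frame("scene"); cv2.imwrite("pics/s3.png",cv2.resize(f["image"][190:370,240:420],None,fx=3,fy=3))
for a in range(-95,-70,3): print(a,((proj(f,(573.7+147*np.cos(np.radians(a)),166+147*np.sin(np.radians(a)),153))-[240,190])*3).round(0))
E
```

```text
time_s 6.8333
ee_pos [572.39801481 165.72216218 162.98476242]
ee_rot [-1.79970593e+02  4.05628168e-02  5.19343957e+01]
force [-0.21262997  1.93663219  0.48327277]
torque [0.40210434 0.06309897 0.41258022]
gripper_width 33.10178299806733
gripper_force 24.99942272901535
-95 [ 58. 246.]
-92 [ 61. 256.]
-89 [ 65. 267.]
-86 [ 70. 277.]
-83 [ 75. 287.]
-80 [ 81. 297.]
-77 [ 88. 307.]
-74 [ 95. 317.]
-71 [103. 327.]
```

View pics/s3.png

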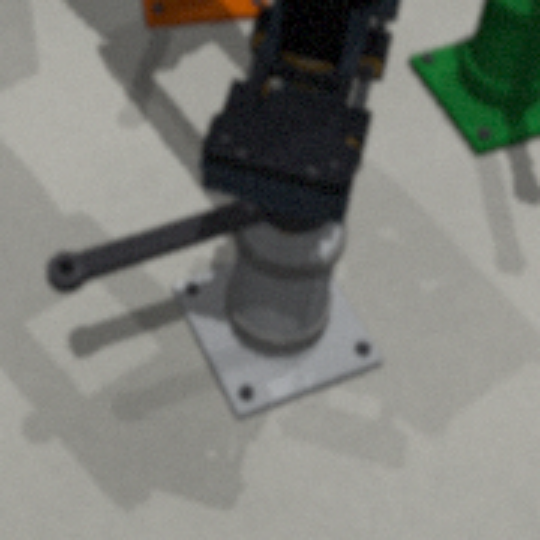

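The eye is at crop (65,269), about -88.5°, and the wrist moment has risen to 0.41 N m. That looks like the stop, so I'll turn a little more to confirm.

send_rows --targets "0 0 0 0 0 1 20;0 0 0 0 0 2 20;0 0 0 0 0 3 20;0 0 0 0 0 4 20;0 0 0 0 0 4 20"

```text
time_s: 7.3
ee_pos: [572.0, 165.3, 163.0]
ee_rot: [-180.0, 0.1, 47.9]
force: [-3.9, 0.2, 3.0]
gripper_width: 33.5
gripper_force: 25.0
```

```bash
python3 st.py;python3 - <<'E'
from h import *
from workcell import eyes
f=eyes.grab_frame("scene"); a=cv2.imread("pics/s3.png"); b=cv2.resize(f["image"][190:370,240:420],None,fx=3,fy=3)
A,B=a[225:310,30:170].astype(np.float32),b[225:310,30:170].astype(np.float32)
print(cv2.phaseCorrelate(A.mean(2),B.mean(2)))
T=a[245:295,40:90]; r=cv2.matchTemplate(b,T,cv2.TM_CCOEFF_NORMED); print(cv2.minMaxLoc(r))
E
```

```text
time_s 7.3
ee_pos [572.02002434 165.32137861 163.02341512]
ee_rot [-1.79955947e+02  9.75561656e-02  4.78859837e+01]
force [-3.92746479  0.18394255  3.00407053]
torque [-0.07119489  0.71893841  0.44801669]
gripper_width 33.4651529215874
gripper_force 25.00362753868103
((-0.0030382294251722897, -0.015729491045632926), 0.918209778526683)
(-0.8184798955917358, 0.9969573616981506, (21, 297), (40, 245))
```

Handle did not move and the fingers slipped, so the nut is finger-tight. Now I'll release and rise.

send_rows --targets "0 0 0 0 0 0 60;0 0 0 0 0 0 100;0 0 0 0 0 0 100;0 0 0 0 0 0 100;0 0 0 0 0 0 100;0 0 0 0 0 0 100;0 0 -0.03 0 0 0 100;0 0 -0.06 0 0 0 100;0 0 -0.08 0 0 0 100;0 0 -0.08 0 0 0 100;0 0 -0.08 0 0 0 100"

```text
time_s: 8.27
ee_pos: [573.4, 165.8, 244.0]
ee_rot: [179.9, -0.1, 48.0]
force: [0.7, -0.6, -1.1]
gripper_width: 91.2
gripper_force: 0.0
```

```bash
python3 st.py;python3 - <<'E'
from h import *
from workcell import eyes,env
f=eyes.grab_frame("scene"); a=cv2.imread("pics/s3.png"); b=cv2.resize(f["image"][190:370,240:420],None,fx=3,fy=3)
T=a[245:295,40:90]; r=cv2.matchTemplate(b,T,cv2.TM_CCOEFF_NORMED); print(cv2.minMaxLoc(r))
s=env.state(); p=s["ee_pos"]; c=(*p,s["ee_rot"][2])
print(sh(c,(577.7,51,243,92)))
E
```

```text
time_s 8.2667
ee_pos [573.39463959 165.80355296 243.98158154]
ee_rot [ 1.79907581e+02 -1.28888399e-01  4.79529635e+01]
force [ 0.68853811 -0.56077618 -1.14619948]
torque [ 0.00620468 -0.03719627  0.01899649]
gripper_width 91.24264855452198
gripper_force 0.0
(-0.732148289680481, 0.9883404970169067, (129, 253), (40, 246))
[-8.2000e-02  8.1000e-02 -1.0000e-03 -4.4045e+01]
```

send_rows --targets "-0.03 0.03 0 0 0 -7 100;-0.06 0.06 0 0 0 -14 100;-0.082 0.081 0 0 0 -22 100;-0.082 0.081 0 0 0 -30 100;-0.082 0.081 0 0 0 -37 100;-0.082 0.081 0 0 0 -44 100;-0.082 0.081 0 0 0 -44 100;-0.082 0.081 0 0 0 -44 100;-0.082 0.081 0 0 0 -44 100"

```text
time_s: 9.07
ee_pos: [577.4, 50.4, 241.4]
ee_rot: [-179.8, 0.0, 91.9]
force: [0.6, 0.1, 0.5]
gripper_width: 91.1
gripper_force: 0.0
```

```bash
python3 - <<'E'
from h import *
from workcell import eyes,env
w=eyes.grab_frame("wrist"); im=w["image"].copy()
s=env.state(); print(s["ee_pos"],s["ee_rot"])
for d in (115,147):
  for a in (-92,-88,-84):
    q=(573.7+d*np.cos(np.radians(a)),166+d*np.sin(np.radians(a)),156); u=proj(w,q).round().astype(int); print(d,a,u); cv2.circle(im,tuple(int(v) for v in u),2,(0,0,255),-1)
cv2.imwrite("pics/w4.png",cv2.convertScaleAbs(im,alpha=1.5,beta=10))
E
```

```text
[577.56049564  50.51473199 241.72584829] [-1.79873875e+02  1.03827188e-02  9.18962105e+01]
115 -92 [277 214]
115 -88 [288 214]
115 -84 [299 214]
147 -92 [275 255]
147 -88 [288 256]
147 -84 [302 255]
```

View pics/w4.png

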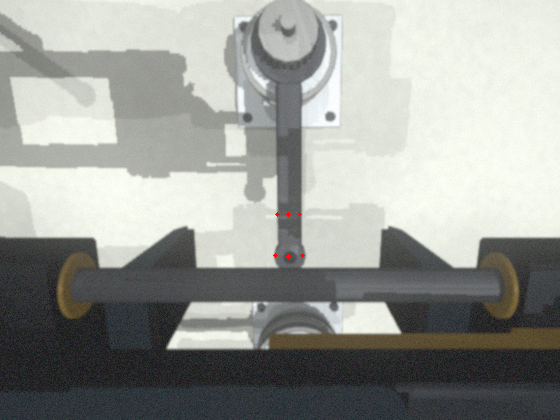

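The handle lies at -88° with its eye at (289,256), right on the predicted points, and the tool is square over it at 115 mm. Next: lower and grip.

send_rows --targets "0 0 0.03 0 0 0 100;0 0 0.06 0 0 0 100;0 0 0.085 0 0 0 100;0 0 0.098 0 0 0 100;0 0 0.103 0 0 0 100;0 0 0.103 0 0 0 100;0 0 0.103 0 0 0 50;0 0 0.103 0 0 0 30;0 0 0.103 0 0 0 25;0 0 0.103 0 0 0 25" --grip_force 25

```text
time_s: 9.95
ee_pos: [578.7, 50.6, 141.0]
ee_rot: [179.9, 0.0, 92.0]
force: [0.6, -0.4, 0.4]
gripper_width: 67.6
gripper_force: 0.0
```

send_rows --targets "0 0 0 0 0 0 15;0 0 0 0 0 0 10;0 0 0 0 0 0 5;0 0 0 0 0 0 5;0 0 0 0 0 0 5;0 0 0 0 0 0 5" --grip_force 25

```text
time_s: 10.45
ee_pos: [578.1, 50.5, 139.9]
ee_rot: [-180.0, 0.0, 92.0]
force: [-0.3, 0.1, 0.3]
gripper_width: 27.3
gripper_force: 0.0
```

```bash
python3 st.py
```

```text
time_s 10.45
ee_pos [578.05239009  50.52469861 139.89177788]
ee_rot [-1.79994278e+02  3.16237845e-03  9.19570456e+01]
force [-0.27541538  0.14861637  0.29945092]
torque [-0.00703744 -0.03671934  0.02139991]
gripper_width 27.296867321995613
gripper_force 0.0
```

send_rows --targets "0 0 0 0 0 0 5;0 0 0 0 0 0 5;0 0 0 0 0 0 5;0 0 0 0 0 0 5"

```text
time_s: 10.78
ee_pos: [578.2, 50.5, 139.9]
ee_rot: [180.0, 0.0, 92.0]
force: [0.8, 0.1, -0.9]
gripper_width: 17.8
gripper_force: 25.0
```

send_rows --targets "0.0002 -0.006 0 0 0 3 5;0.0006 -0.012 0 0 0 6 5;0.0014 -0.018 0 0 0 9 5;0.0025 -0.0239 0 0 0 12 5;0.0039 -0.0298 0 0 0 15 5;0.0056 -0.0355 0 0 0 18 5;0.0076 -0.0412 0 0 0 21 5;0.0099 -0.0468 0 0 0 24 5;0.0125 -0.0522 0 0 0 27 5;0.0154 -0.0575 0 0 0 30 5;0.0154 -0.0575 0 0 0 30 5"

```text
time_s: 11.7
ee_pos: [520.5, 63.2, 140.3]
ee_rot: [179.8, 0.1, 62.1]
force: [1.5, -3.1, -0.7]
gripper_width: 18.0
gripper_force: 25.1
```

```bash
python3 st.py; python3 - <<'E'
from workcell import env
import numpy as np
p=env.state()["ee_pos"]; d=p[:2]-[573.7,166]; print(np.hypot(*d),np.degrees(np.arctan2(d[1],d[0])))
E
```

```text
time_s 11.7
ee_pos [520.5271942   63.24705299 140.30921952]
ee_rot [1.79823003e+02 5.51595924e-02 6.20646119e+01]
force [ 1.47698199 -3.13830687 -0.74906065]
torque [-0.59663733 -0.37775926  0.67627082]
gripper_width 17.986240435183824
gripper_force 25.119912922382355
115.6957881480721 -117.36075366416117
```

send_rows --targets "0.0002 -0.006 0 0 0 3 5;0.0006 -0.012 0 0 0 6 5;0.0014 -0.018 0 0 0 9 5;0.0025 -0.0239 0 0 0 12 5;0.0039 -0.0298 0 0 0 15 5;0.0056 -0.0355 0 0 0 18 5;0.0076 -0.0412 0 0 0 21 5;0.0099 -0.0468 0 0 0 24 5;0.0125 -0.0522 0 0 0 27 5;0.0154 -0.0575 0 0 0 30 5;0.0154 -0.0575 0 0 0 30 5"

```text
time_s: 12.62
ee_pos: [475.6, 103.8, 139.8]
ee_rot: [179.9, 0.2, 32.1]
force: [-1.2, -4.3, 1.8]
gripper_width: 17.5
gripper_force: 25.1
```

send_rows --targets "0.0002 -0.006 0 0 0 3 5;0.0006 -0.012 0 0 0 6 5;0.0014 -0.018 0 0 0 9 5;0.0025 -0.0239 0 0 0 12 5;0.0039 -0.0298 0 0 0 15 5;0.0056 -0.0355 0 0 0 18 5;0.0076 -0.0412 0 0 0 21 5;0.0099 -0.0468 0 0 0 24 5;0.0125 -0.0522 0 0 0 27 5;0.0125 -0.0522 0 0 0 27 5"

```text
time_s: 13.45
ee_pos: [457.4, 155.0, 139.5]
ee_rot: [179.9, 0.3, 5.1]
force: [-4.4, -2.6, 3.2]
gripper_width: 17.6
gripper_force: 25.1
```

```bash
python3 st.py; python3 - <<'E'
from workcell import env,eyes
from h import *
p=env.state()["ee_pos"]; d=p[:2]-[573.7,166]; print(np.hypot(*d),np.degrees(np.arctan2(d[1],d[0])))
w=eyes.grab_frame("wrist"); im=w["image"].copy()
for a in (-172,-175,-178):
    q=[(573.7+r*np.cos(np.radians(a)),166+r*np.sin(np.radians(a)),156) for r in (40,147)]; print(a,[proj(w,x).round(1) for x in q])
cv2.imwrite("pics/w5.png",cv2.convertScaleAbs(im,alpha=1.5,beta=10))
E
```

```text
time_s 13.45
ee_pos [457.39037896 154.98536809 139.46364187]
ee_rot [179.90215173   0.31012011   5.09129846]
force [-4.40449279 -2.57162612  3.24236902]
torque [-0.41915621  0.59851413  0.69624539]
gripper_width 17.60870638839836
gripper_force 25.146895051002502
116.83000497749751 -174.59016887772984
-172 [array([287.3,  95.3]), array([298.6, 332.1])]
-175 [array([282.1,  95.4]), array([282.4, 332.5])]
-178 [array([276.9,  95.3]), array([266.1, 332.1])]
```

View pics/w5.png

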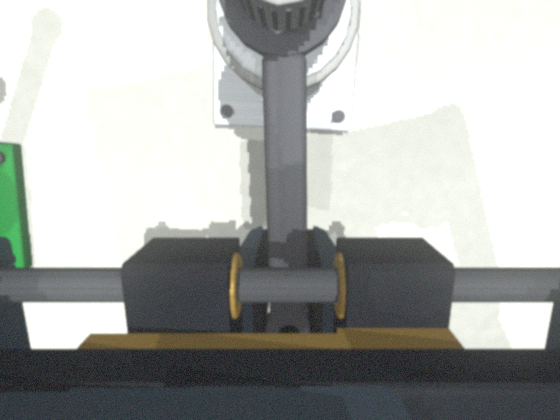

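The handle runs from (285,95) to (288,240), about -174.3°, so about 3.5° remains.

send_rows --targets "0.0001 -0.003 0 0 0 1.5 5;0.0002 -0.005 0 0 0 2.5 5;0.0002 -0.007 0 0 0 3.5 5;0.0002 -0.007 0 0 0 3.5 5;0.0002 -0.007 0 0 0 3.5 5"

```text
time_s: 13.92
ee_pos: [456.9, 161.3, 139.4]
ee_rot: [179.9, 0.3, 1.7]
force: [-4.5, -4.4, 2.2]
gripper_width: 17.7
gripper_force: 25.3
```

send_rows --targets "0 0 0 0 0 0 40;0 0 0 0 0 0 60;0 0 0 0 0 0 60;0 0 0 0 0 0 60;0 0 0 0 0 0 60;0 0 -0.03 0 0 0 60;0 0 -0.06 0 0 0 60;0 0 -0.1 0 0 0 60;0 0 -0.13 0 0 0 60;0 0 -0.13 0 0 0 60;0 0 -0.13 0 0 0 60"

```text
time_s: 14.83
ee_pos: [460.1, 163.0, 271.8]
ee_rot: [-179.9, -0.3, 1.5]
force: [-0.2, -0.0, -0.7]
gripper_width: 54.7
gripper_force: 0.0
```

```bash
python3 st.py; python3 - <<'E'
from workcell import env,eyes
from h import *
w=eyes.grab_frame("wrist"); im=w["image"].copy()
for a in (-175,-178,-181):
    q=[(573.7+r*np.cos(np.radians(a)),166+r*np.sin(np.radians(a)),156) for r in (40,147)]; print(a,[proj(w,x).round(1) for x in q])
cv2.imwrite("pics/w6.png",cv2.convertScaleAbs(im,alpha=1.5,beta=10))
E
```

```text
time_s 14.8333
ee_pos [460.1114247  162.9677207  271.77491029]
ee_rot [-179.90507461   -0.25429988    1.47058842]
force [-0.21257596 -0.02642256 -0.70005854]
torque [ 0.03996268 -0.02883985 -0.0397297 ]
gripper_width 54.69075610725657
gripper_force 0.0
-175 [array([288.6, 113.6]), array([296.4, 247.2])]
-178 [array([285.8, 113.7]), array([287.1, 247.5])]
-181 [array([283.1, 113.6]), array([277.8, 247.3])]
```

View pics/w6.png

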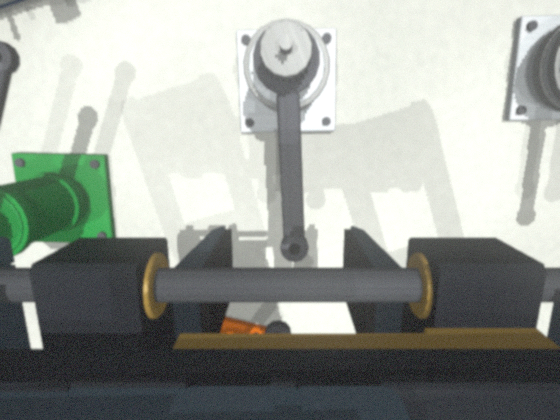

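The eye is at (293,247), which puts the handle at about -176°. That is 88° past finger-tight, essentially a quarter turn, and the gripper is clear.

```bash
python3 -c "
from workcell import env
print(env.job_done())"
```

```text
the job is handed in; nothing more can be done
None
```

I turned the tall housing's nut by its collar until it was finger-tight, let go, then turned it about 88° further clockwise with the wrench (2° short of a quarter turn by camera) and handed the job in at about 15 s with the gripper clear.

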